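Check a wooden vice screw with its thread comb

TASK

Take the long thread comb out of the rack and set its teeth down into the threads on top of the wooden vice screw, feeling along the screw until every tooth drops to the bottom of its groove, and press it there lightly for a second or two so that you know it sits flat. Never force the teeth hard against the threads. Then hang the comb back in the rack slot it came from and let go, leaving the other things where they are.

Things in the scene. Friction and masses are not known exactly. Their poses are not given: they have to be found in the camera images.
- leaf_back (a point): Centre of the wooden back of the long comb, the one to use: a toothed steel plate under a back 80 mm long (x), 20 mm thick (y), 40 mm tall (z); 0.1 to 0.21 kg. Back's underside 20 mm and tooth tips 58 mm below this point. x runs along the teeth, z up; grip it across y. It hangs upright in either rack slot, resting on the back's underside; it works either way round.
- leaf_tip1 (a point): Tip of the outermost tooth at the comb's -x end, 28 mm along -x and 58 mm below the centre of its back. Five teeth in all, 14 mm apart, 6.5 mm long, 4 mm wide at the tip, flanks 15 degrees off vertical; the steel plate is 6 mm thick and 76 mm long.
- leaf_tip2 (a point): Tip of the outermost tooth at the comb's +x end, 28 mm along +x and 58 mm below the centre of its back.
- screw_axis (a point): Middle of the fixed wooden vice screw's thread, on its axis, 75 mm above the bench; x along the axis (level), z up. Crests 28 mm and groove bottoms 22 mm from the axis; pitch 14 mm, crest flats 5.8 mm, groove bottoms 5 mm wide, flanks 15 degrees off vertical. Where the grooves lie along x differs each time and is not told by this point: see or feel it. The screw does not give; over 40 N, a knock included, marks it.
- cradle: Fixed cradle with the screw in it, 300 mm (x, along the screw) by 110 mm, base 16 mm thick; origin under its middle. Thread reaches 115 mm or more to -x and 129 mm or more to +x of the middle; a plain hub 72 mm across, 56 mm long follows at the -x end. Two saddles, 88 to 122 mm either way from the middle, reach 3 mm above the screw's axis and are 76 mm wide.
- rack: Fixed rack, 130 mm (x) by 190 mm (y), origin under its middle. Two slots run along its x, 48 mm either side of the middle; each is a 12 mm gap between two 14 mm wide rails whose tops are 52 mm above the bench. A comb hangs with its plate in the gap and its back on the rails; end boards below the rails leave 98 mm for the 76 mm plate.
- small_back (a point): Centre of the wooden back (52 mm long, 20 mm thick, 40 mm tall) of the other, shorter comb with finer teeth, which hangs in the other slot; leave it there.
- chisel: Bystander: bench chisel lying on the bench, 233 mm long, 28 mm thick handle; origin on the bench where handle meets blade, blade along +x.
- mug: Bystander: white mug, 80 mm across, 95 mm tall, origin under its middle.
- offcut: Bystander: wooden block 85 x 110 x 50 mm, origin under its middle.
Mind the look-alikes: they are no part of the job. Leave any red look-alike of the rack alone.

How it is judged:
On the way, in this order (a step that is already met when the one before it is completed fails the run):
1. the comb is lifted out of the rack (z of leaf_back in the frame of rack above 0.11 m), for 0.1 s.
2. the comb sits in the threads on top of the screw: both end tips within 2.5 mm of the groove bottoms and 6 mm of the axis line, upright to 0.12 rad, pressed with over 1 N, for 0.6 s (z of each of leaf_tip1, leaf_tip2 in the frame of screw_axis below 0.0245 m and y of leaf_tip1 in the frame of screw_axis between -0.006 and 0.006 m and x of leaf_tip1 in the frame of screw_axis between -0.09 and 0.09 m and y of leaf_tip2 in the frame of screw_axis between -0.006 and 0.006 m and x of leaf_tip2 in the frame of screw_axis between -0.09 and 0.09 m and contact force between leaf and cradle above 1 N and angle between leaf_back's own z axis and vertical below 0.12 rad), for 0.6 s.
At the end, for the whole second after the job is handed in: The long comb hangs at rest in the slot it came from, its back on the rails (centre of the back 69 to 75 mm above the bench, within 15 mm of where it started), upright and along the slot within 0.12 rad, either way round, and let go (distance of leaf_back from where it was at the start of the episode below 0.015 m and z of leaf_back in the frame of rack between 0.069 and 0.075 m and angle between leaf_back's own z axis and vertical below 0.12 rad and angle between the x axis of leaf_back and the x axis of rack, either way round below 0.12 rad and linear speed of leaf below 0.02 m/s and contact force between leaf and the fingers below 0.1 N); the robot touches nothing.
It fails at once if the comb is pressed on the screw with more than 40 N (contact force between leaf and cradle above 40 N).
It fails at once if the other comb is disturbed by more than 12 mm (distance of small_back from where it was at the start of the episode above 0.012 m).
It fails at once if a bystander is moved by more than 20 mm (distance of any of chisel, mug, offcut from where it was at the start of the episode above 0.02 m).
It also fails if it takes over 61 s, if anything falls off the work surface, if the arm or the gripper's body presses on something with over 40 N, if the wrist force passes 120 N, or if a joint passes its speed limit or range.

ROBOT

A 6-joint arm with a two-finger parallel gripper is mounted at the origin on the work surface. World frame = base frame: x ahead of the robot, y to its left, z up, the work surface at z = 0. Lengths are in m, angles in rad, forces in N, time in s.
With the tool pointing down it reaches from about 0.3 to 0.875 m from the base axis. Payload 6.4 kg.
Tool frame: the origin (TCP) lies at the centre of the arm's flange, where the gripper is bolted on; the fingertips stand 173 mm ahead of it and the grasp point (between the pads) lies 155 mm ahead of it; z points along the fingers, x is the direction in which the jaws open and shut, and the axes are right-handed (so a half turn about z gives the same grasp; the last joint's range is limited). The gripper opens to 85 mm and grips with 20 to 120 N. Pads are 22 mm wide; open, the fingers measure 114 mm over their backs; the gripper's body (76 mm by 85 mm) begins 54 mm behind the grasp point. The pads swing forward as they close: fully open they stand 13 mm farther back than shut.
Start: joints at [-1.494, 0.181, 1.607, -0, 1.354, -0.206], TCP at [0.16, -0.552, 0.405] pointing down, gripper open.
Joint ranges: [-2.99, 2.99], [-0.89, 2.07], [0.3, 2.58], [-1.14, 4.28], [0, 2.63], [-3.12, 3.12]. Speed limits (rad/s): [2.57, 2.57, 3.01, 3.14, 3.14, 3.14].

INTERFACE

Orientations are given as a unit quaternion [w, x, y, z].
In Python, from bench import ctrl gives the robot as it stands. The module is installed in compiled form; this text tells all that it offers.
- The arm moves only by the tool move_arm, never from a script. Its argument "moves" is a list of rows, each an object of numbers: "gripper": the opening in per cent of the stroke, from 0 (shut) to 100 (fully open); "x", "y", "z": the shift along the tool's x, y, z in cm; "roll": the turn about the tool's z in degrees. In form: [{"gripper": .., "x": .., "y": .., "z": .., "roll": ..}, ...]. A call has 1 to 5 rows; each row shifts and turns the commanded pose from where the row before left it, along the tool's axes as they then stand; what a row does not reach is not made up. A row lasts 1/8 s, in which the tool goes at most 62.5 mm and 10.7 degrees, less where a joint would pass 70% of its speed; a pose out of reach is approached as far as the arm can. A call is refused whole if a number of a shift passes 6.25 or a number of a turn 10.7, either way. A call with a gripper value outside its range is refused whole. The fingers move at their own pace and stop on an object; the grip force is fixed at half the most. Time passes only in rows, so rows that do not move let the fingers close. It gives the time, the measured TCP pose, the force and the opening at its end, in the units of the state.
- ctrl.get_obs(): the state, without advancing time (a new reading comes with each control period).
- ctrl.camera(name): name is "scene" or "top"; returns a dict with "img" (420x560x3 uint8, red, green, blue), "fx", "fy", "cx", "cy" (pixels), "D" ([k1, k2, p1, p2, k3] as OpenCV has them; the pictures are not rectified), "world_from_camera" (4x4, takes a point from camera to world coordinates). Camera axes: x right, y up, looking along -z (the intrinsics and any distortion apply to the point x, -y, -z); pixel columns grow to the right and rows downward; lengths in m; the calibration is good to about 2 mm. A picture is of the moment at which its call begins. There is no depth.
- ctrl.hand_in(): hands the job in, once; it reports no verdict.
The state is a dict: "time_s": time; "q": joint angles; "dq": joint speeds; "joint_efforts": joint torques, N m; "eef_pos": TCP position; "eef_rot": TCP orientation; "wrist_force": force on the tool from outside, world axes, zero at the start; "torque": the same for the moment, N m; "opening": opening from 0.0 (shut) to 1.0 (fully open).
Only numpy, scipy, OpenCV 4.12 (cv2) and the standard library are available. Lean on these libraries where they do the work, as an engineer would, in place of code of your own. Each camera call takes 0.05 s, during which the arm holds its last target. There are 200 camera calls.

## Working session

There is one attempt and no reset: what is moved stays moved. The work goes in short steps, Python scripts to look and compute and a tool call to move; the robot and the scene stay as the last step left them, time stands still between calls to the robot, and variables do not carry over. Pictures are saved under pics/ and viewed, about 8 in all and at most 12, crops included, and the job is handed in when it is done.

Besides the shell and the picture viewer there is one more tool, called as a command line: name --argument value ..., lists and objects as JSON in quotes. move_arm: Moves the arm, as the interface text tells. Its arguments: {"type":"object","properties":{"moves":{"type":"array","items":{"type":"object","properties":{"gripper":{"type":"number"},"x":{"type":"number"},"y":{"type":"number"},"z":{"type":"number"},"roll":{"type":"number"}}}}},"required":["moves"]}

```bash
mkdir -p pics; cat > h.py <<'E'
import numpy as np, cv2
from bench import ctrl
def cam(n):
    c=ctrl.camera(n); K=np.array([[c['fx'],0,c['cx']],[0,c['fy'],c['cy']],[0,0,1.]])
    return c['img'],K,np.array(c['D'],float),np.array(c['world_from_camera'])
def onplane(px,z,K,D,T):
    p=cv2.undistortPoints(np.array(px,float).reshape(-1,1,2),K,D)[:,0]
    d=np.c_[p[:,0],-p[:,1],-np.ones(len(p))]@T[:3,:3].T
    o=T[:3,3]; return o+d*((z-o[2])/d[:,2])[:,None]
def proj(P,K,D,T):
    q=(np.array(P,float).reshape(-1,3)-T[:3,3])@T[:3,:3]
    q=q*[1,-1,-1]
    return cv2.projectPoints(q,np.zeros(3),np.zeros(3),K,D)[0][:,0]
def save(n,img): cv2.imwrite('pics/'+n,img[:,:,::-1])
E
python3 - <<'E'
from h import *
for n in('top','scene'):
    i,K,D,T=cam(n); save(n+'1.png',i); print(n,K[0,0],D,T.round(3).tolist())
    np.savez(n+'1.npz',i=i,K=K,D=D,T=T)
o=ctrl.get_obs(); print({k:o[k] for k in('time_s','eef_pos','eef_rot','wrist_force','opening')})
E
```

```text
top 442.263525516104 [-0.10557337  0.          0.          0.          0.        ] [[0.029, 0.997, -0.068, 0.467], [-1.0, 0.03, 0.004, 0.117], [0.006, 0.067, 0.998, 1.314], [0.0, 0.0, 0.0, 1.0]]
scene 467.8797140925434 [0.02576175 0.         0.         0.         0.        ] [[-0.529, -0.507, 0.681, 1.341], [0.848, -0.337, 0.408, 0.618], [0.023, 0.793, 0.608, 0.763], [0.0, 0.0, 0.0, 1.0]]
{'time_s': 0.1, 'eef_pos': array([ 0.16044108, -0.5519263 ,  0.4038684 ]), 'eef_rot': array([-6.04580150e-04,  7.99692716e-01, -6.00408957e-01, -5.28755711e-04]), 'wrist_force': array([ 0.7821771 , -0.69478844, -0.22854848]), 'opening': 0.9958140246199259}
```

View pics/top1.png

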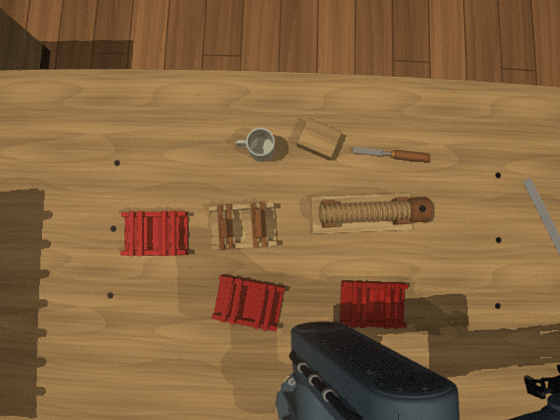

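View pics/scene1.png

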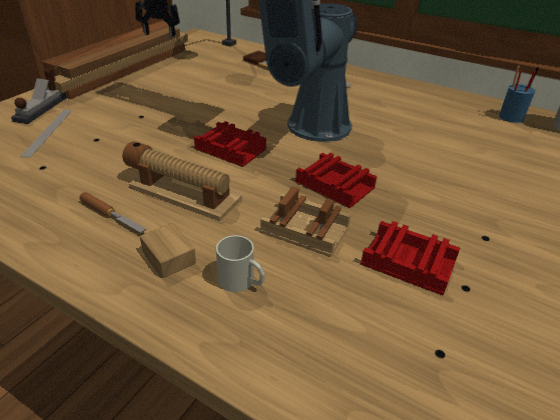

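```bash
python3 - <<'E'
from h import *
t=np.load('top1.npz')['i']
a=cv2.resize(t[190:260,195:445],None,fx=3.2,fy=3.2,interpolation=cv2.INTER_CUBIC)
b=cv2.resize(t[195:255,200:290],None,fx=6,fy=6,interpolation=cv2.INTER_CUBIC)
c=np.zeros((224+360,800,3),np.uint8); c[:224]=a; c[224:,:540]=b
save('crop1.png',c)
E
```

```text
(no output)
```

View pics/crop1.png

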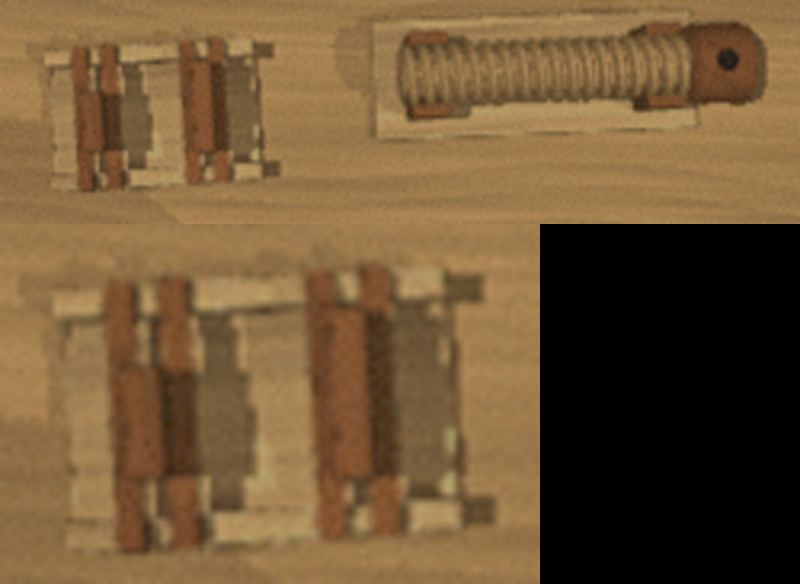

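```bash
python3 - <<'E'
from h import *
f=np.load('top1.npz');K,D,T=f['K'],f['D'],f['T'];img=f['i']
B=lambda P:[(200+(x+.5)/6-.5,195+(y-224+.5)/6-.5) for x,y in P]
A=lambda P:[(195+(x+.5)/3.2-.5,190+(y+.5)/3.2-.5) for x,y in P]
for n,P in(('long',[(330,308),(366,308),(372,476),(334,478)]),('small',[(118,368),(158,366),(163,475),(125,477)])):
    w=onplane(B(P),.092,K,D,T); print(n,w[:,:2].round(4).tolist(),w.mean(0).round(4))
    e=(w[0]+w[1]-w[2]-w[3])/2; print(np.hypot(*e[:2]),np.degrees(np.arctan2(e[1],e[0])))
w=onplane(B([(108,282),(120,550),(308,272),(322,540),(388,265),(402,532)]),.052,K,D,T);print(w.round(4))
for i in(0,2,4): e=w[i]-w[i+1]; print(np.degrees(np.arctan2(e[1],e[0])))
w=onplane(A([(375,23),(694,12),(700,126),(377,137)]),.016,K,D,T);print('cradle',w.round(4),w.mean(0))
e=(w[0]+w[3]-w[1]-w[2])/2;th=np.arctan2(e[1],e[0]);print(np.hypot(*e[:2]),np.degrees(th))
u=np.array([np.cos(th),np.sin(th),0])
w=onplane(A([(420,38),(420,106),(500,38),(500,104),(600,36),(600,101),(680,35),(680,97)]),.075,K,D,T);print('screw edges',w.round(4))
m=(w[::2]+w[1::2])/2;print(m.round(4)); p=np.polyfit(m[:,1],m[:,0],1);print('axis x=',p,np.degrees(np.arctan(-p[0])))
# hub start
print('hub',onplane(A([(690,60)]),.1,K,D,T))
E
```

```text
long [[0.5646, 0.1889], [0.5651, 0.1723], [0.4876, 0.167], [0.4862, 0.1845]] [0.5259 0.1782 0.092 ]
0.07804019033374934 3.578835334962838
small [[0.5339, 0.286], [0.5353, 0.2675], [0.4852, 0.2633], [0.4837, 0.2808]] [0.5095 0.2744 0.092 ]
0.05038920903113561 5.313505935767342
[[0.5771 0.2979 0.052 ]
 [0.4495 0.2872 0.052 ]
 [0.5847 0.2024 0.052 ]
 [0.4573 0.1914 0.052 ]
 [0.5892 0.1643 0.052 ]
 [0.4622 0.1536 0.052 ]]
4.765866009713102
4.91922461959299
4.821885967480582
cradle [[ 0.6105  0.0256  0.016 ]
 [ 0.6302 -0.2724  0.016 ]
 [ 0.524  -0.2791  0.016 ]
 [ 0.5054  0.0212  0.016 ]] [ 0.56754229 -0.12616155  0.016     ]
0.29976894683660776 93.67328459123591
screw edges [[ 0.5919 -0.0102  0.075 ]
 [ 0.5319 -0.0115  0.075 ]
 [ 0.5941 -0.081   0.075 ]
 [ 0.5358 -0.0821  0.075 ]
 [ 0.5986 -0.1701  0.075 ]
 [ 0.541  -0.1709  0.075 ]
 [ 0.6018 -0.2421  0.075 ]
 [ 0.5466 -0.2427  0.075 ]]
[[ 0.5619 -0.0109  0.075 ]
 [ 0.5649 -0.0815  0.075 ]
 [ 0.5698 -0.1705  0.075 ]
 [ 0.5742 -0.2424  0.075 ]]
axis x= [-0.05346095  0.56096357] 3.0601734668707437
hub [[ 0.57752024 -0.24394827  0.1       ]]
```

```bash
cat > groove.py <<'E'
from h import *
def prof(img,K,D,T,c,th,z=.1,lo=-.085,hi=.1,offs=np.arange(-.006,.0061,.002)):
    u=np.array([np.cos(th),np.sin(th)]);n=np.array([-u[1],u[0]])
    g=img.astype(np.float32).mean(2); s=np.arange(lo,hi,.0005); v=0
    for o in offs:
        P=np.c_[c+s[:,None]*u+o*n,np.full(len(s),z)]
        q=proj(P,K,D,T).astype(np.float32)
        v=v+cv2.remap(g,q[:,:1],q[:,1:],cv2.INTER_CUBIC)[:,0]
    return s,v/len(offs)
def fit(s,v,p=.014):
    b=np.c_[np.cos(2*np.pi*s/p),np.sin(2*np.pi*s/p),np.ones_like(s),s,s*s]
    k,r,_,_=np.linalg.lstsq(b,v,rcond=None)
    return np.hypot(k[0],k[1]),(np.arctan2(k[1],k[0])/2/np.pi*p*1000)%(p*1000), r[0]/len(s)
E
python3 - <<'E'
from groove import *
f=np.load('top1.npz');K,D,T,img=f['K'],f['D'],f['T'],f['i']
c=np.array([.5676,-.1262]);th=np.radians(93.5)
for o in(-.02,-.012,-.006,0,.006,.012,.02):
    z=.075+np.sqrt(.025**2-o*o)
    s,v=prof(img,K,D,T,c,th,z,offs=[o]); print(o,[round(float(x),2) for x in fit(s,v)])
s,v=prof(img,K,D,T,c,th)
for p in(.0137,.0139,.014,.0141,.0143):print(p,fit(s,v,p))
for lo in(-.085,-.04,0.,.045): print(lo,fit(*prof(img,K,D,T,c,th,lo=lo,hi=lo+.05)))
a=fit(s,v)[1]/1000; ph=((s-a)%.014)
print('folded from bright peak',[(i,round(float(v[(ph>=i/1000)&(ph<(i+1)/1000)].mean()),1)) for i in range(14)])
E
```

```text
-0.02 [10.64, 1.49, 14.58]
-0.012 [10.96, 13.6, 25.56]
-0.006 [9.29, 11.85, 50.91]
0 [7.15, 11.25, 46.93]
0.006 [7.17, 11.15, 45.31]
0.012 [7.18, 10.4, 34.86]
0.02 [13.17, 10.77, 9.53]
0.0137 (np.float64(6.124039785970272), np.float64(11.025887859782916), np.float64(38.388162219666654))
0.0139 (np.float64(7.218056231646769), np.float64(11.358745346358397), np.float64(31.372375869795576))
0.014 (np.float64(7.479364330921081), np.float64(11.52500375974541), np.float64(29.486483285842912))
0.0141 (np.float64(7.538255888522841), np.float64(11.700187894997523), np.float64(28.968608948966118))
0.0143 (np.float64(7.142922393954539), np.float64(12.090724538948336), np.float64(31.6431954784005))
-0.085 (np.float64(12.130802709956406), np.float64(11.004524190643005), np.float64(26.357770907803214))
-0.04 (np.float64(7.828554445662399), np.float64(11.310246273349547), np.float64(39.28468070433866))
0.0 (np.float64(8.190011893053024), np.float64(11.99001138792683), np.float64(19.69211929285963))
0.045 (np.float64(3.663122879720658), np.float64(10.990152398345144), np.float64(7.839037129821636))
folded from bright peak [(0, 120.1), (1, 119.4), (2, 115.3), (3, 109.3), (4, 102.8), (5, 98.8), (6, 99.4), (7, 104.7), (8, 110.7), (9, 112.6), (10, 110.0), (11, 108.3), (12, 111.1), (13, 116.4)]
```

```bash
cat > plan.py <<'E'
from h import *
def pose():
    o=ctrl.get_obs(); w,x,y,z=o['eef_rot']
    tx=np.array([1-2*(y*y+z*z),2*(x*y+w*z)])
    return np.array(o['eef_pos']),np.degrees(np.arctan2(tx[1],tx[0])),o
def plan(tgt,yaw,step=6.0,rstep=10.5,start=None):
    p,y0,o=pose()
    if start is not None: p,y0=np.array(start[:3]),start[3]
    d=np.array(tgt)-p; dy=(yaw-y0+180)%360-180
    n=max(1,int(np.ceil(max(np.linalg.norm(d)*100/step,abs(dy)/rstep))))
    print('t',round(o['time_s'],2),'p',p.round(4),'yaw',round(y0,2),'n',n)
    for i in range(n):
        a=np.radians(y0+dy*i/n); c,s=np.cos(a),np.sin(a); v=d/n*100
        print({'x':round(float(c*v[0]+s*v[1]),2),'y':round(float(s*v[0]-c*v[1]),2),'z':round(float(-v[2]),2),'roll':round(-dy/n,2)})
    
E
python3 -c "
from plan import *
plan([.5259,.1782,.35],-85.15)"
```

```text
t 0.1 p [ 0.1604 -0.5519  0.4039] yaw -73.8 n 14
{'x': -4.28, 'y': -3.96, 'z': 0.38, 'roll': np.float64(0.81)}
{'x': -4.34, 'y': -3.9, 'z': 0.38, 'roll': np.float64(0.81)}
{'x': -4.39, 'y': -3.84, 'z': 0.38, 'roll': np.float64(0.81)}
{'x': -4.44, 'y': -3.78, 'z': 0.38, 'roll': np.float64(0.81)}
{'x': -4.5, 'y': -3.71, 'z': 0.38, 'roll': np.float64(0.81)}
{'x': -4.55, 'y': -3.65, 'z': 0.38, 'roll': np.float64(0.81)}
{'x': -4.6, 'y': -3.58, 'z': 0.38, 'roll': np.float64(0.81)}
{'x': -4.65, 'y': -3.52, 'z': 0.38, 'roll': np.float64(0.81)}
{'x': -4.7, 'y': -3.45, 'z': 0.38, 'roll': np.float64(0.81)}
{'x': -4.75, 'y': -3.39, 'z': 0.38, 'roll': np.float64(0.81)}
{'x': -4.8, 'y': -3.32, 'z': 0.38, 'roll': np.float64(0.81)}
{'x': -4.84, 'y': -3.25, 'z': 0.38, 'roll': np.float64(0.81)}
{'x': -4.89, 'y': -3.18, 'z': 0.38, 'roll': np.float64(0.81)}
{'x': -4.93, 'y': -3.11, 'z': 0.38, 'roll': np.float64(0.81)}
```

move_arm --moves '[{"x": -4.3,"y": -4.0,"z": 0.4,"roll": 0.8},{"x": -4.3,"y": -3.9,"z": 0.4,"roll": 0.8},{"x": -4.4,"y": -3.8,"z": 0.4,"roll": 0.8},{"x": -4.4,"y": -3.8,"z": 0.4,"roll": 0.8},{"x": -4.5,"y": -3.7,"z": 0.4,"roll": 0.8}]'

```text
validation failed for argument at $.mo...
```

move_arm --moves '[{"x": -4.5,"y": -3.7,"z": 0.4,"roll": 0.8},{"x": -4.6,"y": -3.6,"z": 0.4,"roll": 0.8},{"x": -4.6,"y": -3.5,"z": 0.4,"roll": 0.8},{"x": -4.7,"y": -3.5,"z": 0.4,"roll": 0.8},{"x": -4.7,"y": -3.4,"z": 0.4,"roll": 0.8}]'

```text
validation failed for argument at $.mo...
```

move_arm --moves '[{"x": -4.8,"y": -3.3,"z": 0.4,"roll": 0.8},{"x": -4.8,"y": -3.3,"z": 0.4,"roll": 0.8},{"x": -4.9,"y": -3.2,"z": 0.4,"roll": 0.8},{"x": -4.9,"y": -3.1,"z": 0.4,"roll": 0.8},{"x": 0,"y": 0}]'

```text
validation failed for argument at $.mo...
```

```bash
python3 -c "
from plan import *
plan([.5259,.1782,.231],-85.15)"
```

```text
t 0.1 p [ 0.1604 -0.5519  0.4039] yaw -73.8 n 14
{'x': -4.28, 'y': -3.96, 'z': 1.23, 'roll': np.float64(0.81)}
{'x': -4.34, 'y': -3.9, 'z': 1.23, 'roll': np.float64(0.81)}
{'x': -4.39, 'y': -3.84, 'z': 1.23, 'roll': np.float64(0.81)}
{'x': -4.44, 'y': -3.78, 'z': 1.23, 'roll': np.float64(0.81)}
{'x': -4.5, 'y': -3.71, 'z': 1.23, 'roll': np.float64(0.81)}
{'x': -4.55, 'y': -3.65, 'z': 1.23, 'roll': np.float64(0.81)}
{'x': -4.6, 'y': -3.58, 'z': 1.23, 'roll': np.float64(0.81)}
{'x': -4.65, 'y': -3.52, 'z': 1.23, 'roll': np.float64(0.81)}
{'x': -4.7, 'y': -3.45, 'z': 1.23, 'roll': np.float64(0.81)}
{'x': -4.75, 'y': -3.39, 'z': 1.23, 'roll': np.float64(0.81)}
{'x': -4.8, 'y': -3.32, 'z': 1.23, 'roll': np.float64(0.81)}
{'x': -4.84, 'y': -3.25, 'z': 1.23, 'roll': np.float64(0.81)}
{'x': -4.89, 'y': -3.18, 'z': 1.23, 'roll': np.float64(0.81)}
{'x': -4.93, 'y': -3.11, 'z': 1.23, 'roll': np.float64(0.81)}
```

Probably every key is required.

move_arm --moves '[{"gripper": 100,"x": -4.3,"y": -4.0,"z": 0.4,"roll": 0.8},{"gripper": 100,"x": -4.3,"y": -3.9,"z": 0.4,"roll": 0.8},{"gripper": 100,"x": -4.4,"y": -3.8,"z": 0.4,"roll": 0.8},{"gripper": 100,"x": -4.4,"y": -3.8,"z": 0.4,"roll": 0.8},{"gripper": 100,"x": -4.5,"y": -3.7,"z": 0.4,"roll": 0.8}]'

```text
time_s: 0.72
eef_pos: [0.2914, -0.2899, 0.3843]
eef_rot: [-0.0, 0.778, -0.628, -0.0]
wrist_force: [0.5, 0.5, -0.6]
opening: 0.997
```

move_arm --moves '[{"gripper": 100,"x": -4.5,"y": -3.7,"z": 0.4,"roll": 0.8},{"gripper": 100,"x": -4.6,"y": -3.6,"z": 0.4,"roll": 0.8},{"gripper": 100,"x": -4.6,"y": -3.5,"z": 0.4,"roll": 0.8},{"gripper": 100,"x": -4.7,"y": -3.5,"z": 0.4,"roll": 0.8},{"gripper": 100,"x": -4.7,"y": -3.4,"z": 0.4,"roll": 0.8}]'

```text
time_s: 1.35
eef_pos: [0.423, -0.0301, 0.3646]
eef_rot: [-0.0, 0.756, -0.655, 0.0]
wrist_force: [1.0, -1.0, 0.9]
opening: 0.999
```

move_arm --moves '[{"gripper": 100,"x": -4.8,"y": -3.3,"z": 0.4,"roll": 0.8},{"gripper": 100,"x": -4.8,"y": -3.3,"z": 0.4,"roll": 0.8},{"gripper": 100,"x": -4.9,"y": -3.2,"z": 0.4,"roll": 0.8},{"gripper": 100,"x": -4.9,"y": -3.1,"z": 0.4,"roll": 0.8},{"gripper": 100,"x": 0,"y": 0,"z": 0,"roll": 0}]'

```text
time_s: 1.98
eef_pos: [0.5274, 0.1793, 0.3474]
eef_rot: [0.0, 0.739, -0.674, -0.001]
wrist_force: [1.2, 1.1, 1.0]
opening: 1.002
```

```bash
python3 -c "
from plan import *
plan([.5259,.1782,.231],-85.15)"
```

```text
t 1.98 p [0.5274 0.1793 0.3474] yaw -84.75 n 2
{'x': 0.05, 'y': 0.08, 'z': 5.82, 'roll': np.float64(0.2)}
{'x': 0.05, 'y': 0.08, 'z': 5.82, 'roll': np.float64(0.2)}
```

move_arm --moves '[{"gripper": 100,"x": 0.1,"y": 0.15,"z": 5.0,"roll": 0.4},{"gripper": 100,"x": 0,"y": 0,"z": 4.0,"roll": 0},{"gripper": 100,"x": 0,"y": 0,"z": 2.6,"roll": 0},{"gripper": 100,"x": 0,"y": 0,"z": 0,"roll": 0},{"gripper": 50,"x": 0,"y": 0,"z": 0,"roll": 0}]'

```text
time_s: 2.6
eef_pos: [0.526, 0.1747, 0.2339]
eef_rot: [-0.0, 0.735, -0.678, 0.0]
wrist_force: [-0.3, -0.2, 0.8]
opening: 0.818
```

```bash
python3 - <<'E'
from plan import *
p,y,o=pose(); print(p,y,o['wrist_force'],o['opening'])
i,K,D,T=cam('scene'); j,*_=cam('top')
c=np.hstack([cv2.resize(i[150:260,230:370],None,fx=3,fy=3,interpolation=cv2.INTER_CUBIC),cv2.resize(j[185:265,190:297],(380,330),interpolation=cv2.INTER_CUBIC)])
save('g1.png',c)
E
```

```text
[0.52602441 0.17468023 0.23385105] -85.42484208141185 [-0.32587682 -0.16395502  0.81913505] 0.8176168921796609
```

View pics/g1.png

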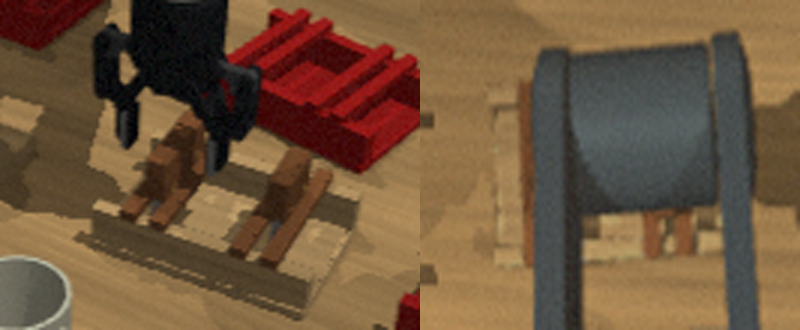

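The gripper straddles the long comb (the one at the left in the scene crop, around (170,150)); I'll centre it by 3.5 mm, then close.

move_arm --moves '[{"gripper": 50,"x": -0.35,"y": 0,"z": 0.25,"roll": -0.3},{"gripper": 50,"x": 0,"y": 0,"z": 0,"roll": 0},{"gripper": 50,"x": 0,"y": 0,"z": 0,"roll": 0}]'

```text
time_s: 3.08
eef_pos: [0.5253, 0.1787, 0.2304]
eef_rot: [-0.0, 0.737, -0.676, 0.0]
wrist_force: [0.2, 0.1, 0.2]
opening: 0.499
```

```bash
python3 -c "
from plan import *
plan([.5259,.1782,.231],-85.15)"
```

```text
t 3.08 p [0.5253 0.1787 0.2304] yaw -85.08 n 1
{'x': 0.06, 'y': -0.06, 'z': -0.06, 'roll': np.float64(0.07)}
```

move_arm --moves '[{"gripper": 0,"x": 0,"y": 0,"z": 0,"roll": 0},{"gripper": 0,"x": 0,"y": 0,"z": 0,"roll": 0},{"gripper": 0,"x": 0,"y": 0,"z": 0,"roll": 0},{"gripper": 0,"x": 0,"y": 0,"z": 0,"roll": 0},{"gripper": 0,"x": 0,"y": 0,"z": 0,"roll": 0}]'

```text
time_s: 3.7
eef_pos: [0.5254, 0.1786, 0.2304]
eef_rot: [-0.0, 0.737, -0.676, 0.0]
wrist_force: [0.2, 0.5, 1.6]
opening: 0.222
```

```bash
python3 -c "
from plan import *
print(pose())
plan([.5259,.1782,.37],-85.15)"
```

```text
(array([0.52539271, 0.17859764, 0.23036783]), np.float64(-85.09793046595541), {'time_s': 3.7, 'q': array([1.13751347e-01, 3.58253641e-01, 1.77812766e+00, 6.58686817e-05,
       1.00480091e+00, 1.59895512e+00]), 'dq': array([-0.00054505, -0.00108474, -0.00099039, -0.00076347,  0.00132337,
        0.00179944]), 'joint_efforts': array([-2.22184332e-01, -4.50407124e+01, -2.72682399e+01, -8.06710543e-02,
       -2.31901801e-02,  9.65658764e-04]), 'eef_pos': array([0.52539271, 0.17859764, 0.23036783]), 'eef_rot': array([-1.73251482e-04,  7.36699685e-01, -6.76220032e-01,  1.13456688e-04]), 'wrist_force': array([0.15344722, 0.54031183, 1.61493514]), 'torque': array([ 0.01638089,  0.07400597, -0.00066978]), 'opening': 0.22162494844974442})
t 3.7 p [0.5254 0.1786 0.2304] yaw -85.1 n 3
{'x': 0.01, 'y': -0.02, 'z': -4.65, 'roll': np.float64(0.02)}
{'x': 0.01, 'y': -0.02, 'z': -4.65, 'roll': np.float64(0.02)}
{'x': 0.01, 'y': -0.02, 'z': -4.65, 'roll': np.float64(0.02)}
```

move_arm --moves '[{"gripper": 0,"x": 0,"y": 0,"z": -1.5,"roll": 0},{"gripper": 0,"x": 0,"y": 0,"z": -4,"roll": 0},{"gripper": 0,"x": 0,"y": 0,"z": -4.5,"roll": 0},{"gripper": 0,"x": 0,"y": 0,"z": -4,"roll": 0},{"gripper": 0,"x": 0,"y": 0,"z": 0,"roll": 0}]'

```text
time_s: 4.32
eef_pos: [0.5262, 0.1787, 0.3747]
eef_rot: [-0.003, 0.737, -0.676, 0.003]
wrist_force: [-0.1, 0.2, -1.3]
opening: 0.229
```

```bash
python3 - <<'E'
from plan import *
th=np.radians(93.5); c=np.array([.5676,-.1262])+.0038*np.array([np.cos(th),np.sin(th)])
print(c)
plan([*c,.345],3.5)
print(ctrl.get_obs()['wrist_force'],ctrl.get_obs()['opening'])
i,K,D,T=cam('scene'); j,*_=cam('top')
save('g2.png',np.hstack([cv2.resize(i[100:240,230:370],(400,400),interpolation=cv2.INTER_CUBIC),cv2.resize(j[170:270,190:290],(400,400),interpolation=cv2.INTER_CUBIC)]))
E
```

```text
[ 0.56736802 -0.12240709]
t 4.33 p [0.5262 0.1787 0.3747] yaw -85.09 n 9
{'x': 3.37, 'y': -0.17, 'z': 0.33, 'roll': np.float64(-9.84)}
{'x': 3.35, 'y': 0.41, 'z': 0.33, 'roll': np.float64(-9.84)}
{'x': 3.23, 'y': 0.98, 'z': 0.33, 'roll': np.float64(-9.84)}
{'x': 3.02, 'y': 1.52, 'z': 0.33, 'roll': np.float64(-9.84)}
{'x': 2.71, 'y': 2.01, 'z': 0.33, 'roll': np.float64(-9.84)}
{'x': 2.33, 'y': 2.44, 'z': 0.33, 'roll': np.float64(-9.84)}
{'x': 1.88, 'y': 2.81, 'z': 0.33, 'roll': np.float64(-9.84)}
{'x': 1.37, 'y': 3.09, 'z': 0.33, 'roll': np.float64(-9.84)}
{'x': 0.82, 'y': 3.27, 'z': 0.33, 'roll': np.float64(-9.84)}
[-0.0725815   0.20644989 -1.34528119] 0.22850665700801032
```

View pics/g2.png

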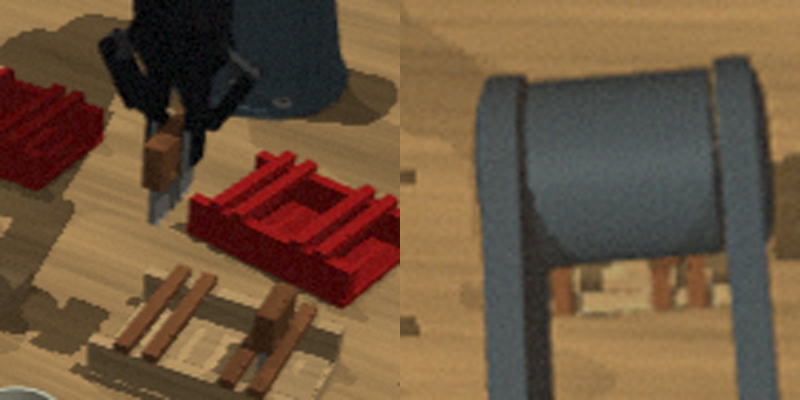

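The long comb is held upright and the small comb is still in its slot.

move_arm --moves '[{"gripper": 0,"x": 3.4,"y": -0.2,"z": 0.3,"roll": -9.8},{"gripper": 0,"x": 3.4,"y": 0.4,"z": 0.3,"roll": -9.8},{"gripper": 0,"x": 3.2,"y": 1.0,"z": 0.3,"roll": -9.8},{"gripper": 0,"x": 3.0,"y": 1.5,"z": 0.3,"roll": -9.8},{"gripper": 0,"x": 2.7,"y": 2.0,"z": 0.3,"roll": -9.8}]'

```text
time_s: 5.05
eef_pos: [0.5472, 0.0102, 0.3527]
eef_rot: [0.0, 0.952, -0.307, -0.002]
wrist_force: [0.1, 0.0, -1.7]
opening: 0.224
```

move_arm --moves '[{"gripper": 0,"x": 2.3,"y": 2.4,"z": 0.3,"roll": -9.8},{"gripper": 0,"x": 1.9,"y": 2.8,"z": 0.3,"roll": -9.8},{"gripper": 0,"x": 1.4,"y": 3.1,"z": 0.3,"roll": -9.8},{"gripper": 0,"x": 0.8,"y": 3.3,"z": 0.3,"roll": -9.8},{"gripper": 0,"x": 0,"y": 0,"z": 0,"roll": 0}]'

```text
time_s: 5.68
eef_pos: [0.5651, -0.1247, 0.3406]
eef_rot: [-0.001, 1.0, 0.026, -0.002]
wrist_force: [0.5, -0.2, -2.0]
opening: 0.23
```

move_arm --moves '[{"gripper": 0,"x": 0,"y": 0,"z": 0,"roll": 0},{"gripper": 0,"x": 0,"y": 0,"z": 0,"roll": 0}]'

```text
time_s: 5.92
eef_pos: [0.5656, -0.1217, 0.3425]
eef_rot: [-0.0, 1.0, 0.027, -0.001]
wrist_force: [-0.9, -0.4, -2.1]
opening: 0.225
```

```bash
python3 -c "
from plan import *
plan([.5674,-.1224,.33],3.5)
print(ctrl.get_obs()['wrist_force'])"
```

```text
t 5.92 p [ 0.5656 -0.1217  0.3425] yaw 3.1 n 1
{'x': 0.18, 'y': 0.08, 'z': 1.25, 'roll': np.float64(-0.4)}
[-0.9072083  -0.42177823 -2.11510121]
```

move_arm --moves '[{"gripper": 0,"x": 0.2,"y": 0.1,"z": 1.2,"roll": -0.4},{"gripper": 0,"x": 0,"y": 0,"z": 0,"roll": 0},{"gripper": 0,"x": 0,"y": 0,"z": 0,"roll": 0}]'

```text
time_s: 6.3
eef_pos: [0.5679, -0.1233, 0.3309]
eef_rot: [-0.0, 1.0, 0.031, -0.0]
wrist_force: [-0.0, 0.8, -1.7]
opening: 0.223
```

```bash
python3 - <<'E'
from plan import *
p,y,o=pose(); print(p,y,o['wrist_force'],o['opening'])
i,K,D,T=cam('scene'); np.savez('s2.npz',i=i)
q=proj([[.5674,-.1224,.103]],K,D,T)[0]; print(q)
x,yy=int(q[0]),int(q[1])
save('s2.png',cv2.resize(i[yy-45:yy+30,x-50:x+50],(800,600),interpolation=cv2.INTER_CUBIC)); print(x-50,yy-45)
E
```

```text
[ 0.56786668 -0.1233355   0.33091381] 3.5194338590729846 [-0.03195478  0.7932626  -1.67373704] 0.22320209067619748
[181.88479637 160.6993486 ]
131 115
```

View pics/s2.png

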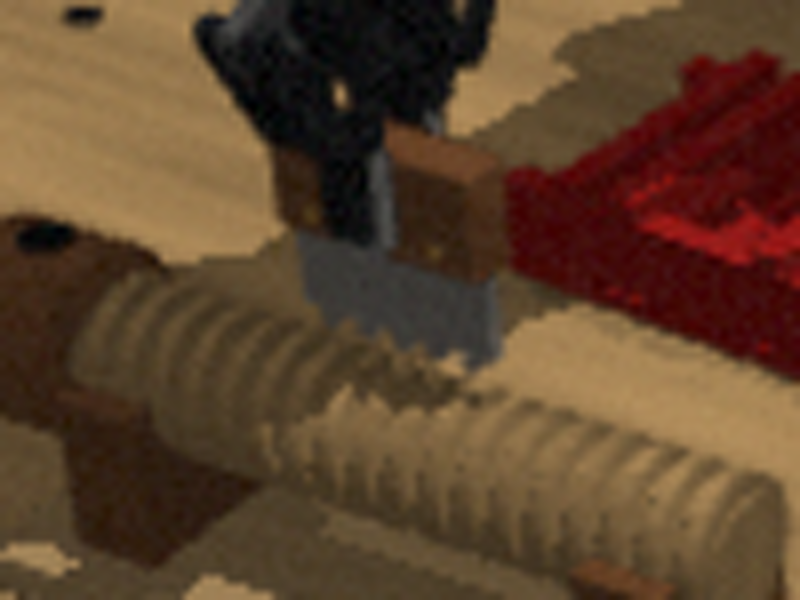

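The comb hangs square above the screw with teeth just over the crests (about (340–500,340)). Now to feel downwards.

move_arm --moves '[{"gripper": 0,"x": 0,"y": -0.08,"z": 0.8,"roll": 0},{"gripper": 0,"x": 0,"y": 0,"z": 0,"roll": 0},{"gripper": 0,"x": 0,"y": 0,"z": 0,"roll": 0}]'

```text
time_s: 6.72
eef_pos: [0.5678, -0.1228, 0.3231]
eef_rot: [-0.0, 1.0, 0.031, -0.0]
wrist_force: [-0.1, -0.3, -1.7]
opening: 0.22
```

move_arm --moves '[{"gripper": 0,"x": 0,"y": 0,"z": 0.15,"roll": 0},{"gripper": 0,"x": 0,"y": 0,"z": 0,"roll": 0}]'

```text
time_s: 6.98
eef_pos: [0.5678, -0.1228, 0.3216]
eef_rot: [0.0, 1.0, 0.031, -0.0]
wrist_force: [0.1, 0.7, -2.0]
opening: 0.227
```

move_arm --moves '[{"gripper": 0,"x": 0,"y": 0,"z": 0.1,"roll": 0},{"gripper": 0,"x": 0,"y": 0,"z": 0,"roll": 0}]'

```text
time_s: 7.22
eef_pos: [0.5678, -0.1228, 0.3206]
eef_rot: [-0.0, 1.0, 0.031, -0.0]
wrist_force: [-0.9, -0.1, -2.0]
opening: 0.228
```

move_arm --moves '[{"gripper": 0,"x": 0,"y": 0,"z": 0.1,"roll": 0},{"gripper": 0,"x": 0,"y": 0,"z": 0,"roll": 0}]'

```text
time_s: 7.48
eef_pos: [0.5678, -0.1228, 0.3196]
eef_rot: [-0.0, 1.0, 0.031, -0.0]
wrist_force: [0.4, -0.5, -2.5]
opening: 0.228
```

move_arm --moves '[{"gripper": 0,"x": 0,"y": 0,"z": 0.1,"roll": 0},{"gripper": 0,"x": 0,"y": 0,"z": 0,"roll": 0}]'

```text
time_s: 7.72
eef_pos: [0.5679, -0.1226, 0.3187]
eef_rot: [-0.0, 1.0, 0.031, 0.0]
wrist_force: [-0.1, 1.4, -1.0]
opening: 0.227
```

move_arm --moves '[{"gripper": 0,"x": 0,"y": 0,"z": 0.06,"roll": 0},{"gripper": 0,"x": 0,"y": 0,"z": 0,"roll": 0}]'

```text
time_s: 7.98
eef_pos: [0.5679, -0.1226, 0.3182]
eef_rot: [-0.0, 1.0, 0.031, 0.0]
wrist_force: [-0.1, 2.5, 0.3]
opening: 0.229
```

A flank is pushing the comb toward +y; ease that way.

move_arm --moves '[{"gripper": 0,"x": 0,"y": -0.1,"z": 0,"roll": 0},{"gripper": 0,"x": 0,"y": 0,"z": 0,"roll": 0}]'

```text
time_s: 8.22
eef_pos: [0.5677, -0.122, 0.3179]
eef_rot: [0.0, 1.0, 0.031, -0.0]
wrist_force: [0.2, 0.2, -2.5]
opening: 0.227
```

move_arm --moves '[{"gripper": 0,"x": 0,"y": 0,"z": 0.06,"roll": 0},{"gripper": 0,"x": 0,"y": 0,"z": 0,"roll": 0}]'

```text
time_s: 8.48
eef_pos: [0.5677, -0.1219, 0.3173]
eef_rot: [0.0, 1.0, 0.03, -0.0]
wrist_force: [0.3, -0.3, -2.2]
opening: 0.224
```

move_arm --moves '[{"gripper": 0,"x": 0,"y": 0,"z": 0.1,"roll": 0},{"gripper": 0,"x": 0,"y": 0,"z": 0,"roll": 0}]'

```text
time_s: 8.72
eef_pos: [0.5678, -0.1218, 0.3164]
eef_rot: [-0.0, 1.0, 0.031, -0.0]
wrist_force: [-0.5, 0.8, -2.4]
opening: 0.226
```

move_arm --moves '[{"gripper": 0,"x": 0,"y": 0,"z": 0.07,"roll": 0},{"gripper": 0,"x": 0,"y": 0,"z": 0,"roll": 0}]'

```text
time_s: 8.98
eef_pos: [0.5678, -0.1217, 0.3158]
eef_rot: [-0.0, 1.0, 0.031, 0.0]
wrist_force: [0.1, 0.9, -2.7]
opening: 0.225
```

move_arm --moves '[{"gripper": 0,"x": 0,"y": -0.05,"z": 0.07,"roll": 0},{"gripper": 0,"x": 0,"y": 0,"z": 0,"roll": 0}]'

```text
time_s: 9.22
eef_pos: [0.5677, -0.1213, 0.315]
eef_rot: [0.0, 1.0, 0.031, -0.0]
wrist_force: [-0.2, -0.3, -2.2]
opening: 0.226
```

move_arm --moves '[{"gripper": 0,"x": 0,"y": 0,"z": 0.07,"roll": 0},{"gripper": 0,"x": 0,"y": 0,"z": 0,"roll": 0}]'

```text
time_s: 9.48
eef_pos: [0.5678, -0.1213, 0.3144]
eef_rot: [-0.0, 1.0, 0.031, 0.0]
wrist_force: [0.1, 1.3, -1.4]
opening: 0.226
```

move_arm --moves '[{"gripper": 0,"x": 0,"y": -0.04,"z": 0.05,"roll": 0},{"gripper": 0,"x": 0,"y": 0,"z": 0,"roll": 0}]'

```text
time_s: 9.72
eef_pos: [0.5677, -0.1209, 0.3138]
eef_rot: [0.0, 1.0, 0.031, -0.0]
wrist_force: [-0.1, 0.1, -1.7]
opening: 0.224
```

move_arm --moves '[{"gripper": 0,"x": 0,"y": 0,"z": 0.05,"roll": 0},{"gripper": 0,"x": 0,"y": 0,"z": 0,"roll": 0}]'

```text
time_s: 9.98
eef_pos: [0.5677, -0.1209, 0.3134]
eef_rot: [-0.0, 1.0, 0.031, 0.0]
wrist_force: [-0.5, 0.1, -1.3]
opening: 0.224
```

move_arm --moves '[{"gripper": 0,"x": 0,"y": 0,"z": 0.05,"roll": 0},{"gripper": 0,"x": 0,"y": 0,"z": 0,"roll": 0}]'

```text
time_s: 10.22
eef_pos: [0.5678, -0.1209, 0.3133]
eef_rot: [0.0, 1.0, 0.031, 0.0]
wrist_force: [-1.7, 0.2, 2.9]
opening: 0.231
```

move_arm --moves '[{"gripper": 0,"x": 0,"y": 0,"z": 0.04,"roll": 0},{"gripper": 0,"x": 0,"y": 0,"z": 0,"roll": 0},{"gripper": 0,"x": 0,"y": 0,"z": 0,"roll": 0},{"gripper": 0,"x": 0,"y": 0,"z": 0,"roll": 0},{"gripper": 0,"x": 0,"y": 0,"z": 0,"roll": 0}]'

```text
time_s: 10.85
eef_pos: [0.5678, -0.1209, 0.3132]
eef_rot: [0.0, 1.0, 0.031, 0.0]
wrist_force: [-3.5, 2.4, 5.3]
opening: 0.227
```

```bash
python3 - <<'E'
from plan import *
p,y,o=pose(); print(p,y,o['wrist_force'],o['torque'],o['opening'])
i,K,D,T=cam('scene')
a=cv2.resize(i[115:190,131:231],(600,450),interpolation=cv2.INTER_CUBIC)
save('s3.png',a)
E
```

```text
[ 0.56776299 -0.12090631  0.31323139] 3.50652008962166 [-3.50999282  2.3696322   5.32913293] [ 0.20876779  0.6191189  -0.0581465 ] 0.2269157927505426
```

View pics/s3.png

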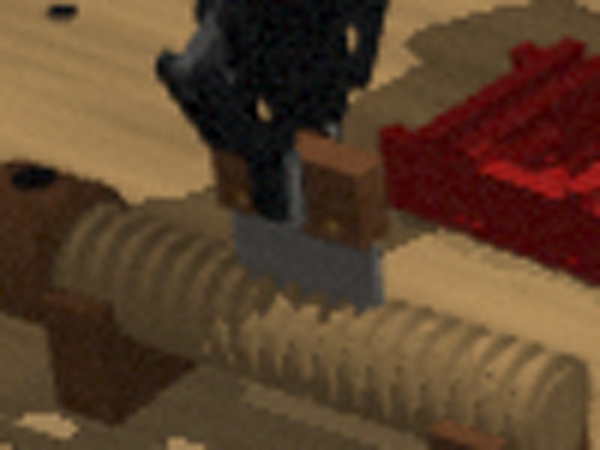

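The teeth are in the grooves (plate edge around (240–380,300)), but Fx −3.5 N may mean I'm a little off the axis toward −x. I'll lift slightly, shift +x, and touch again.

move_arm --moves '[{"gripper": 0,"x": 0,"y": 0,"z": -0.2,"roll": 0},{"gripper": 0,"x": 0.25,"y": 0,"z": 0,"roll": 0},{"gripper": 0,"x": 0,"y": 0,"z": 0.1,"roll": 0},{"gripper": 0,"x": 0,"y": 0,"z": 0,"roll": 0},{"gripper": 0,"x": 0,"y": 0,"z": 0,"roll": 0}]'

```text
time_s: 11.52
eef_pos: [0.5702, -0.1208, 0.3134]
eef_rot: [-0.0, 1.0, 0.031, -0.0]
wrist_force: [-0.1, 1.2, -1.6]
opening: 0.229
```

move_arm --moves '[{"gripper": 0,"x": 0,"y": 0,"z": 0.05,"roll": 0},{"gripper": 0,"x": 0,"y": 0,"z": 0,"roll": 0}]'

```text
time_s: 11.78
eef_pos: [0.5702, -0.1208, 0.3133]
eef_rot: [0.0, 1.0, 0.031, 0.0]
wrist_force: [-1.6, 0.2, 1.8]
opening: 0.224
```

move_arm --moves '[{"gripper": 0,"x": 0,"y": 0,"z": 0.05,"roll": 0},{"gripper": 0,"x": 0,"y": 0,"z": 0,"roll": 0}]'

```text
time_s: 12.02
eef_pos: [0.5703, -0.1207, 0.3132]
eef_rot: [0.0, 1.0, 0.031, 0.0]
wrist_force: [-2.4, 0.9, 6.4]
opening: 0.224
```

Same contact height (0.3133 m, as predicted for the groove bottoms) 2.5 mm apart across the screw, so the comb sits near the top line. Now hold it there lightly.

move_arm --moves '[{"gripper": 0,"x": -0.1,"y": 0,"z": 0,"roll": 0},{"gripper": 0,"x": 0,"y": 0,"z": 0,"roll": 0},{"gripper": 0,"x": 0,"y": 0,"z": 0,"roll": 0},{"gripper": 0,"x": 0,"y": 0,"z": 0,"roll": 0},{"gripper": 0,"x": 0,"y": 0,"z": 0,"roll": 0}]'

```text
time_s: 12.65
eef_pos: [0.5697, -0.1208, 0.3133]
eef_rot: [0.0, 1.0, 0.031, 0.001]
wrist_force: [1.0, 2.0, 5.7]
opening: 0.223
```

move_arm --moves '[{"gripper": 0,"x": 0,"y": 0,"z": 0.02,"roll": 0},{"gripper": 0,"x": 0,"y": 0,"z": 0,"roll": 0},{"gripper": 0,"x": 0,"y": 0,"z": 0,"roll": 0},{"gripper": 0,"x": 0,"y": 0,"z": 0,"roll": 0},{"gripper": 0,"x": 0,"y": 0,"z": 0,"roll": 0}]'

```text
time_s: 13.28
eef_pos: [0.5697, -0.1208, 0.3132]
eef_rot: [0.0, 1.0, 0.031, 0.001]
wrist_force: [0.8, 2.4, 6.0]
opening: 0.228
```

```bash
python3 - <<'E'
from plan import *
p,y,o=pose(); print(p,y,o['wrist_force'],o['torque'])
i,K,D,T=cam('top')
a=cv2.resize(i[170:270,300:440],(840,600),interpolation=cv2.INTER_CUBIC)
cv2.imwrite('pics/t3.png',a[:,:800,::-1])
E
```

```text
[ 0.56973344 -0.12080088  0.31323818] 3.504284972794796 [0.80723132 2.44690703 5.97939372] [ 0.40004987 -0.10902552 -0.01632841]
```

move_arm --moves '[{"gripper": 0,"x": 0,"y": 0,"z": -0.3,"roll": 0},{"gripper": 0,"x": 0,"y": 0,"z": -1.0,"roll": 0},{"gripper": 0,"x": 0,"y": 0,"z": -3,"roll": 0},{"gripper": 0,"x": 0,"y": 0,"z": -1.5,"roll": 0},{"gripper": 0,"x": 0,"y": 0,"z": 0,"roll": 0}]'

```text
time_s: 13.95
eef_pos: [0.5695, -0.121, 0.3716]
eef_rot: [0.001, 1.0, 0.031, 0.001]
wrist_force: [0.1, 0.4, -2.3]
opening: 0.229
```

```bash
python3 -c "
from plan import *
plan([.5254,.1786,.37],-85.1)"
```

```text
t 13.95 p [ 0.5695 -0.121   0.3716] yaw 3.5 n 9
{'x': -0.29, 'y': -3.35, 'z': 0.02, 'roll': np.float64(9.84)}
{'x': -0.86, 'y': -3.25, 'z': 0.02, 'roll': np.float64(9.84)}
{'x': -1.4, 'y': -3.06, 'z': 0.02, 'roll': np.float64(9.84)}
{'x': -1.9, 'y': -2.78, 'z': 0.02, 'roll': np.float64(9.84)}
{'x': -2.35, 'y': -2.41, 'z': 0.02, 'roll': np.float64(9.84)}
{'x': -2.73, 'y': -1.97, 'z': 0.02, 'roll': np.float64(9.84)}
{'x': -3.02, 'y': -1.48, 'z': 0.02, 'roll': np.float64(9.84)}
{'x': -3.23, 'y': -0.94, 'z': 0.02, 'roll': np.float64(9.84)}
{'x': -3.34, 'y': -0.37, 'z': 0.02, 'roll': np.float64(9.84)}
```

move_arm --moves '[{"gripper": 0,"x": -0.3,"y": -3.3,"z": 0,"roll": 9.8},{"gripper": 0,"x": -0.9,"y": -3.3,"z": 0,"roll": 9.8},{"gripper": 0,"x": -1.4,"y": -3.1,"z": 0,"roll": 9.8},{"gripper": 0,"x": -1.9,"y": -2.8,"z": 0,"roll": 9.8},{"gripper": 0,"x": -2.3,"y": -2.4,"z": 0,"roll": 9.8}]'

```text
time_s: 14.58
eef_pos: [0.5438, 0.0469, 0.3689]
eef_rot: [0.0, 0.921, -0.389, -0.001]
wrist_force: [0.4, 1.1, -2.0]
opening: 0.229
```

move_arm --moves '[{"gripper": 0,"x": -2.7,"y": -2.0,"z": 0,"roll": 9.8},{"gripper": 0,"x": -3.0,"y": -1.5,"z": 0,"roll": 9.8},{"gripper": 0,"x": -3.2,"y": -0.9,"z": 0,"roll": 9.8},{"gripper": 0,"x": -3.3,"y": -0.4,"z": 0,"roll": 9.8},{"gripper": 0,"x": 0,"y": 0,"z": 0,"roll": 0}]'

```text
time_s: 15.2
eef_pos: [0.5241, 0.1798, 0.3689]
eef_rot: [0.001, 0.74, -0.673, -0.001]
wrist_force: [0.1, -0.4, -2.2]
opening: 0.223
```

move_arm --moves '[{"gripper": 0,"x": 0,"y": 0,"z": 0,"roll": 0},{"gripper": 0,"x": 0,"y": 0,"z": 0,"roll": 0},{"gripper": 0,"x": 0,"y": 0,"z": 0,"roll": 0}]'

```text
time_s: 15.58
eef_pos: [0.5252, 0.1772, 0.3702]
eef_rot: [0.0, 0.739, -0.674, -0.0]
wrist_force: [-1.3, -0.3, -2.2]
opening: 0.227
```

```bash
python3 -c "
from plan import *
plan([.5254,.1786,.31],-85.1,7)"
```

```text
t 15.57 p [0.5252 0.1772 0.3702] yaw -84.74 n 1
{'x': -0.14, 'y': -0.03, 'z': 6.02, 'roll': np.float64(0.36)}
```

move_arm --moves '[{"gripper": 0,"x": -0.14,"y": 0,"z": 5.0,"roll": 0.35},{"gripper": 0,"x": 0,"y": 0,"z": 3.7,"roll": 0},{"gripper": 0,"x": 0,"y": 0,"z": 0,"roll": 0},{"gripper": 0,"x": 0,"y": 0,"z": 0,"roll": 0},{"gripper": 0,"x": 0,"y": 0,"z": 0,"roll": 0}]'

```text
time_s: 16.2
eef_pos: [0.5259, 0.1794, 0.2856]
eef_rot: [-0.001, 0.737, -0.676, 0.001]
wrist_force: [0.2, -0.4, -2.3]
opening: 0.225
```

```bash
python3 - <<'E'
from plan import *
plan([.5254,.1786,.2304],-85.1)
i,*_=cam('scene')
save('s4.png',cv2.resize(i[130:260,230:370],(700,600),interpolation=cv2.INTER_CUBIC))
E
```

```text
t 16.2 p [0.5259 0.1794 0.2856] yaw -85.05 n 1
{'x': 0.08, 'y': 0.06, 'z': 5.52, 'roll': np.float64(0.05)}
```

View pics/s4.png

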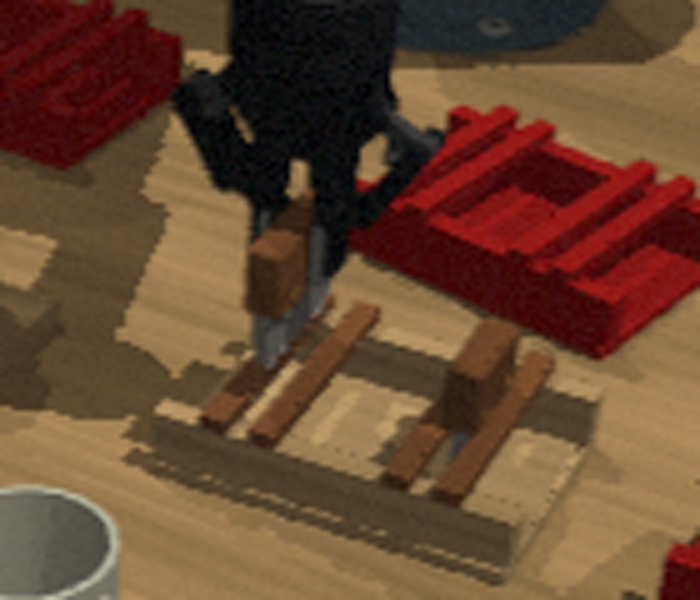

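The comb stands over its slot (plate bottom near (270,360), between the rails). Centre it and insert.

move_arm --moves '[{"gripper": 0,"x": 0.08,"y": 0.06,"z": 0.8,"roll": 0},{"gripper": 0,"x": 0,"y": 0,"z": 0.8,"roll": 0},{"gripper": 0,"x": 0,"y": 0,"z": 0.5,"roll": 0},{"gripper": 0,"x": 0,"y": 0,"z": 0,"roll": 0}]'

```text
time_s: 16.75
eef_pos: [0.5241, 0.1785, 0.2614]
eef_rot: [0.001, 0.737, -0.676, -0.001]
wrist_force: [0.3, -0.2, -2.7]
opening: 0.226
```

move_arm --moves '[{"gripper": 0,"x": 0,"y": 0,"z": 0.7,"roll": 0},{"gripper": 0,"x": 0,"y": 0,"z": 0.8,"roll": 0},{"gripper": 0,"x": 0,"y": 0,"z": 0.6,"roll": 0},{"gripper": 0,"x": 0,"y": 0,"z": 0,"roll": 0}]'

```text
time_s: 17.25
eef_pos: [0.524, 0.1785, 0.2405]
eef_rot: [0.001, 0.737, -0.676, -0.001]
wrist_force: [0.2, -0.2, -3.1]
opening: 0.227
```

move_arm --moves '[{"gripper": 0,"x": 0,"y": -0.1,"z": 0.5,"roll": 0},{"gripper": 0,"x": 0,"y": 0,"z": 0.3,"roll": 0},{"gripper": 0,"x": 0,"y": 0,"z": 0,"roll": 0},{"gripper": 0,"x": 0,"y": 0,"z": 0.15,"roll": 0},{"gripper": 0,"x": 0,"y": 0,"z": 0,"roll": 0}]'

```text
time_s: 17.88
eef_pos: [0.5254, 0.1786, 0.2318]
eef_rot: [0.0, 0.737, -0.676, -0.0]
wrist_force: [0.6, 0.4, -2.4]
opening: 0.22
```

move_arm --moves '[{"gripper": 0,"x": 0,"y": 0,"z": 0.12,"roll": 0},{"gripper": 0,"x": 0,"y": 0,"z": 0,"roll": 0},{"gripper": 0,"x": 0,"y": 0,"z": 0,"roll": 0}]'

```text
time_s: 18.25
eef_pos: [0.5254, 0.1786, 0.2306]
eef_rot: [-0.0, 0.737, -0.676, 0.0]
wrist_force: [-0.6, 0.4, -2.4]
opening: 0.226
```

Still off the rails by a hair; 0.4 mm more, then open.

move_arm --moves '[{"gripper": 0,"x": 0,"y": 0,"z": 0.04,"roll": 0},{"gripper": 0,"x": 0,"y": 0,"z": 0,"roll": 0}]'

```text
time_s: 18.5
eef_pos: [0.5254, 0.1786, 0.2304]
eef_rot: [-0.0, 0.737, -0.676, 0.0]
wrist_force: [-0.8, -0.3, -0.3]
opening: 0.224
```

move_arm --moves '[{"gripper": 35,"x": 0,"y": 0,"z": 0,"roll": 0},{"gripper": 60,"x": 0,"y": 0,"z": 0,"roll": 0},{"gripper": 100,"x": 0,"y": 0,"z": 0,"roll": 0},{"gripper": 100,"x": 0,"y": 0,"z": 0,"roll": 0},{"gripper": 100,"x": 0,"y": 0,"z": 0,"roll": 0}]'

```text
time_s: 19.12
eef_pos: [0.5254, 0.1786, 0.2302]
eef_rot: [-0.0, 0.737, -0.676, 0.0]
wrist_force: [0.1, 0.2, 0.3]
opening: 0.998
```

move_arm --moves '[{"gripper": 100,"x": 0,"y": 0,"z": -1,"roll": 0},{"gripper": 100,"x": 0,"y": 0,"z": -4,"roll": 0},{"gripper": 100,"x": 0,"y": 0,"z": -5,"roll": 0},{"gripper": 100,"x": 0,"y": 0,"z": -5,"roll": 0},{"gripper": 100,"x": 0,"y": 0,"z": 0,"roll": 0}]'

```text
time_s: 19.75
eef_pos: [0.5268, 0.1789, 0.3862]
eef_rot: [-0.004, 0.737, -0.676, 0.003]
wrist_force: [0.1, 1.2, -0.6]
opening: 0.998
```

move_arm --moves '[{"gripper": 100,"x": 5,"y": 3,"z": 0,"roll": 0},{"gripper": 100,"x": 5,"y": 0,"z": 0,"roll": 0},{"gripper": 100,"x": 5,"y": 0,"z": 0,"roll": 0},{"gripper": 100,"x": 5,"y": 0,"z": 0,"roll": 0},{"gripper": 100,"x": 0,"y": 0,"z": 0,"roll": 0}]'

```text
time_s: 20.38
eef_pos: [0.5127, -0.0261, 0.3797]
eef_rot: [0.0, 0.735, -0.678, -0.0]
wrist_force: [0.5, 0.8, -0.0]
opening: 0.999
```

```bash
python3 - <<'E'
from plan import *
p,y,o=pose(); print(p,o['opening'],o['wrist_force'])
i,*_=cam('scene'); j,*_=cam('top')
save('f.png',np.hstack([cv2.resize(i[150:300,230:380],(400,400),interpolation=cv2.INTER_CUBIC),cv2.resize(j[185:265,200:280],(400,400),interpolation=cv2.INTER_CUBIC)]))
E
```

```text
[ 0.51267813 -0.02607787  0.37973461] 0.9986024847880952 [ 0.50233886  0.793921   -0.00297137]
```

View pics/f.png

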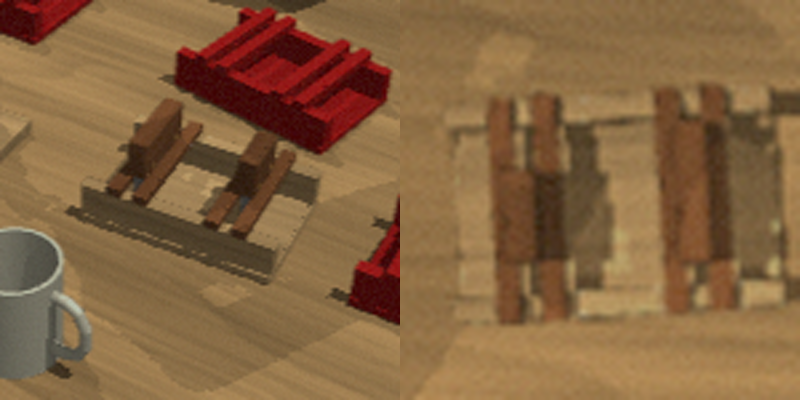

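The comb hangs upright in its own slot exactly as before (top view around (690,190)), the small comb is untouched, and the arm is clear.

```bash
python3 -c "
from bench import ctrl
print(ctrl.hand_in())"
```

```text
the job is handed in; nothing more can be done
None
```

The job is handed in at about 20 s of the 61 s allowed. The long comb was seated in the screw threads, pressed lightly, and hung back in its own slot. `hand_in` reports no verdict, so success rests on my own checks below.

- **Finding the grooves:** The first touch met a thread flank near the crests, with about 2.5 N sideways. I eased the comb about 2 mm along the screw in small steps until the teeth dropped.
- **Seating:** The teeth went down about 5.5 mm from first contact. The arm stopped at 0.3133 m, against 0.3134 m predicted for the groove bottoms. A second touch 2.5 mm to the side gave the same height, so the comb was near the top line of the screw.
- **Pressing:** I held it about 1.25 s at roughly 8 N. The highest reading at any point was about 9 N above the hanging weight, well under the 40 N limit.
- **Unexplained force:** The first press showed about 3.5 N across the screw. It changed sign when I shifted the comb, so I took it for friction. About 2.4 N remained along the screw during the final hold, so one flank was probably still touching lightly.
- **Return:** I released the comb within about 0.2 mm of the pose I gripped it at. The last pictures show it upright on its rails, the small comb still in its slot and the arm clear. I did not check the chisel and offcut again at the end, but the arm never worked near them.

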